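Slide the cash tray between the crocks onto its pad

ROBOT

A 6-joint arm with a two-finger parallel gripper is mounted at the origin on the work surface. World frame = base frame: x ahead of the robot, y to its left, z up, the work surface at z = 0. Lengths are in mm, angles in rad, forces in N, time in s.
With the tool pointing down it reaches from about 275 to 825 mm from the base axis. Payload 4.9 kg.
Tool frame: the origin (TCP) lies at the very end of the fingers, on their centre line; the grasp point (between the pads) lies 19 mm behind it; z points along the fingers, y is the line along which they close (so a half turn about z gives the same grasp; the last joint's range is limited). The gripper opens to 85 mm and grips with 20 to 120 N. Pads are 22 mm wide; open, the fingers measure 114 mm over their backs; the gripper's body (76 mm by 85 mm) begins 54 mm behind the grasp point. The pads swing forward as they close: fully open they stand 13 mm farther back than shut.
Start: joints at [-1.29, 0.326, -0.193, 1.052, 0, 1.437], TCP at [221.667, -503.371, 231.281] pointing down, gripper open.
Joint ranges: [-2.65, 2.65], [-0.97, 1.79], [-1.3, 1.35], [-1.93, 2.1], [-1.47, 1.37], [-3.14, 3.14]. Speed limits (rad/s): [2.57, 2.57, 3.14, 3.14, 3.14, 3.14].

INTERFACE

Orientations are given as a unit quaternion [x, y, z, w].
In Python, from plant import arm, cams, ticket gives the robot as it stands. The module is installed in compiled form; this text tells all that it offers.
- The arm moves only by the tool carry_out, never from a script. Its argument "series" is a list that holds one entry, the list of rows, each a list of 7 numbers: the turn, a rotation vector about the tool's x, y, z as a fraction of full scale, then the shift along the tool's x, y, z as a fraction of full scale, then the opening, from -1 (shut) to 1 (fully open). In form: [[[ax, ay, az, dx, dy, dz, claw], ...]]. A call has 1 to 8 rows; each row shifts and turns the commanded pose from where the row before left it, along the tool's axes as they then stand; what a row does not reach is not made up. Full scale, the value 1, is 0.3 m for a shift and 6 degrees for a turn. A row lasts 1/12 s, in which the tool goes at most 41.7 mm and 7.16 degrees, less where a joint would pass 70% of its speed; a pose out of reach is approached as far as the arm can. A call with a number of a shift or a turn outside -1 to 1 is refused whole. A call with a gripper value outside its range is refused whole. The fingers move at their own pace and stop on an object; "squeeze" is the grip in N (left out, the last holds). Time passes only in rows, so rows that do not move let the fingers close. It gives the time, the measured TCP pose, the force, the opening and the grip force at its end, in the units of the state.
- arm.get_obs(): the state, without advancing time (a new reading comes with each control period).
- cams.camera(name): name is "side" or "top"; returns the picture (480x640x3 uint8, blue, green, red); there is no depth.
- cams.camera_model(name): a dict with "fx", "fy", "cx", "cy" (pixels), "R" (3x3) and "t" (3): a world point X has camera coordinates R X + t. Camera axes: x right, y down, z forward; pixel columns grow to the right and rows downward; lengths in mm; the calibration is good to about 2 mm. A picture is of the moment at which its call begins. camera_model takes no time and is no camera call.
- ticket.close_job(): hands the job in; it is judged then, once.
The state is a dict: "time": time; "qpos": joint angles; "joint_vel": joint speeds; "joint_efforts": joint torques, N m; "tool_pos": TCP position; "orientation": TCP orientation; "wrist_force": force on the tool from outside, world axes, zero at the start; "ft_torque": the same for the moment, N m; "width": finger opening in mm; "finger_force": force on a finger pad.
Only numpy, scipy, OpenCV 4.12 (cv2) and the standard library are available. Lean on these libraries where they do the work, as an engineer would, in place of code of your own. Each camera call takes 0.05 s, during which the arm holds its last target. There are 200 camera calls.

TASK

Push the empty cash tray along the counter through the narrow gap between the two fixed condiment crocks, and on until the whole tray lies on the dark pad set into the counter beyond them. Only push it: it must stay flat on the counter all the way, never picked up or tipped. Leave everything else on the counter where it stands.

Things in the scene. Friction and masses are not known exactly. Their poses are not given: they have to be found in the camera images.
- tray: the cash tray: an open shallow tray of plain moulded plastic, 88 mm wide (its x) by 110 mm long (its y) by 22 mm high, flat-bottomed; walls and floor 4 mm thick, so the well inside is 80 by 102 mm and 18 mm deep. Loose, 0.13 to 0.25 kg, slides on the counter. Origin at the centre of its underside, z up. It starts on the robot's right (-y) of the gap with its +y end facing the gap, turned and off to one side
- gate: the two squat round lidded condiment crocks screwed to the counter (one fixed pair that does not move): each 36 mm in radius, 46 mm high, with an 18 mm wide knob on the lid up to 54 mm. Origin on the counter midway between them; the crocks' centres lie at x = -83.5 mm and x = +83.5 mm in this frame, so the clear gap between them is 95 mm wide at its narrowest. This frame's +y is the direction in which the tray goes through the gap (roughly the robot's left, +y of the world)
- pad: the flat dark rubber pad let flush into the counter beyond the gap: a rectangle 140 mm along its x by 150 mm along its y, nothing to bump against. Origin at its centre on the counter; its axes run parallel to those of the crocks' frame. Its centre is 160 to 175 mm beyond the gap's centre and up to 12 mm off to either side
- tray_fl (a point): lower outer corner of the tray at x = -44, y = +55 mm in the tray's frame
- tray_fr (a point): lower outer corner of the tray at x = +44, y = +55 mm in the tray's frame
- tray_bl (a point): lower outer corner of the tray at x = -44, y = -55 mm in the tray's frame
- tray_br (a point): lower outer corner of the tray at x = +44, y = -55 mm in the tray's frame
- timer: bystander: steel egg timer, a dome 64 mm across and 61 mm high; origin under its centre
- bulb: bystander: spare milk-glass bulb standing cap down in a cardboard sleeve, 60 mm across and 108 mm high; origin under its centre
- plate: bystander: chrome dispenser pressure plate lying flat, 75 by 105 by 6 mm with a 16 mm knob up to 18 mm; origin under its centre
- shaker: bystander: glass salt shaker with a steel cap, 40 mm across and 66 mm high; origin under its centre
- sauce: bystander: plastic sauce bottle, 64 mm across and 170 mm high; origin under its centre
- mug: bystander: white mug, 80 mm across and 88 mm high, handle at its +y; origin under its centre
Not all that is in view belongs to the job. What is shaped like the gate but green or purple is not meant.

How it is judged:
By the outcome, as a careful person would: the job done as asked, in the order asked, and still so for the second after the job is handed in, with the robot touching nothing.
It also fails if it takes over 48 s, if anything falls off the work surface, if the arm or the gripper's body presses on something with over 40 N, if the wrist force passes 120 N, or if a joint passes its speed limit or range.

## Working session

There is one attempt and no reset: what is moved stays moved. The work goes in short steps, Python scripts to look and compute and a tool call to move; the robot and the scene stay as the last step left them, time stands still between calls to the robot, and variables do not carry over. Pictures are saved under pics/ and viewed, at most 10 in all, crops included, and the job is handed in when it is done.

Besides the shell and the picture viewer there is one more tool, called after "Emit:" as name(argument=value, ...) on one line, values as JSON. carry_out: Moves the arm, as the interface text tells. Shift numbers are shares of 0.3 m and turn numbers shares of 6 degrees, none past 1 either way. Its arguments: {"type":"object","properties":{"series":{"type":"array","items":{"type":"array","items":{"type":"array","items":{"type":"number"}}}},"squeeze":{"type":"number"}},"required":["series"]}

```bash
mkdir -p pics; python3 - <<'E'
from plant import arm,cams
import cv2,numpy as np
o=arm.get_obs();print({k:np.round(v,3) for k,v in o.items()})
for n in("top","side"):
    cv2.imwrite(f"pics/{n}0.png",cams.camera(n));m=cams.camera_model(n);print(n,{k:np.round(v,4).tolist() for k,v in m.items()})
E
```

```text
{'time': np.float64(0.0), 'qpos': array([-1.29 ,  0.327, -0.194,  1.052, -0.   ,  1.437]), 'joint_vel': array([-0.002, -0.   ,  0.   , -0.   , -0.001,  0.   ]), 'joint_efforts': array([-3.0000e-03, -4.4340e+01,  2.6244e+01,  1.6000e-02,  0.0000e+00,
       -0.0000e+00]), 'tool_pos': array([ 221.505, -502.782,  230.497]), 'orientation': array([ 0.979,  0.206, -0.   , -0.001]), 'wrist_force': array([-0.133, -0.388, -0.403]), 'ft_torque': array([-0.011, -0.   ,  0.035]), 'finger_force': np.float64(0.0), 'width': np.float64(85.128)}
top {'fx': 450.4055, 'fy': 450.4055, 'cx': 314.6765, 'cy': 240.065, 'R': [[-0.0086, -0.9996, -0.0256], [-0.9963, 0.0107, -0.0849], [0.0852, 0.0248, -0.9961]], 't': [72.7236, 491.0377, 1128.1822]}
side {'fx': 601.1993, 'fy': 601.1993, 'cx': 324.9324, 'cy': 242.5961, 'R': [[-0.9293, -0.3692, -0.0053], [-0.2419, 0.6195, -0.7468], [0.279, -0.6927, -0.6651]], 't': [459.3053, 106.7069, 1283.0162]}
```

View pics/top0.png

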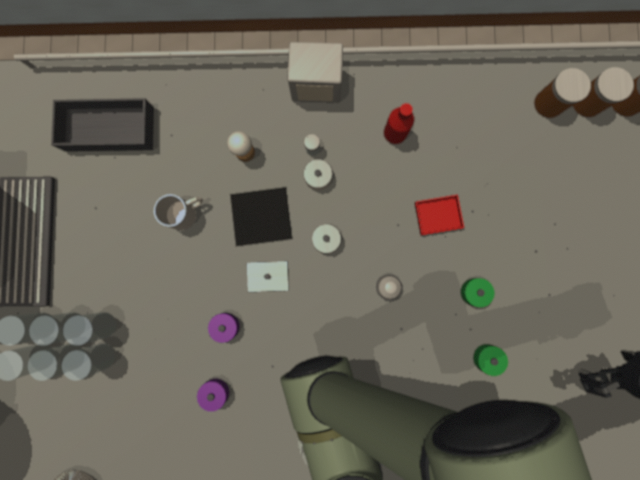

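View pics/side0.png

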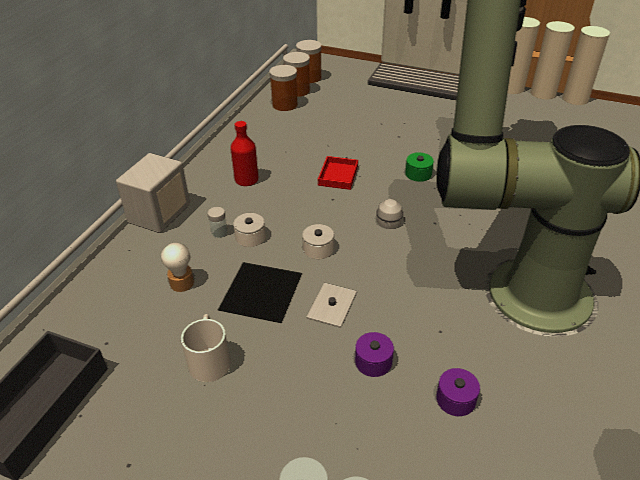

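The top view shows the red tray at about (439,215). The white gate crocks are at (318,174) and (327,239), and the dark pad is at (261,216). Candidates for the gate:
- White pair (318,174)/(327,239): fits, because it is neither green nor purple and stands between tray and pad.
- Green pair (479,293)/(491,360): not meant.
- Purple pair (223,328)/(213,396): not meant.

The timer (389,287) is close to the tray's route.

```bash
cat >h.py <<'E'
from plant import arm,cams
import cv2,numpy as np
M={n:cams.camera_model(n) for n in("top","side")}
def ray(n,p):
    m=M[n];R=np.array(m["R"]);t=np.array(m["t"])
    return -R.T@t, R.T@np.array([(p[0]-m["cx"])/m["fx"],(p[1]-m["cy"])/m["fy"],1])
def plane(n,p,z):
    c,d=ray(n,p);return c+d*(z-c[2])/d[2]
def tri(p,q):
    a,d=ray("top",p);b,e=ray("side",q);s=np.linalg.lstsq(np.c_[d,-e],b-a,rcond=None)[0]
    return (a+d*s[0]+b+e*s[1])/2
def blob(mask,near):
    mask=mask.astype(np.uint8)*255
    cs=[c for c in cv2.findContours(mask,cv2.RETR_EXTERNAL,cv2.CHAIN_APPROX_NONE)[0] if cv2.contourArea(c)>15]
    return min(cs,key=lambda c:np.hypot(*(np.array(cv2.minEnclosingCircle(c)[0])-near)))
def red(im):
    b,g,r=[im[...,i].astype(int) for i in range(3)];return (r>90)&(g<60)&(b<60)
def tray(im,near,z=22):
    """pose from top view: rim outline cast to rim plane -> centre, corners, long axis yaw"""
    c=blob(red(im),near)
    P=np.array([plane("top",p[0],z)[:2] for p in c],np.float32)
    (x,y),s,a=cv2.minAreaRect(P);box=cv2.boxPoints(((x,y),s,a))
    e=[box[1]-box[0],box[2]-box[1]];l=max(e,key=np.linalg.norm);l=l*np.sign(l[1])
    return np.array([x,y]),s,np.degrees(np.arctan2(l[1],l[0])),box
E
python3 - <<'E'
from h import *
np.set_printoptions(precision=1,suppress=True)
t=cv2.imread("pics/top0.png");s=cv2.imread("pics/side0.png")
c,sz,a,box=tray(t,(439,215));print("tray",c,sz,a)
rs=blob(red(s),(339,172));print("side rim-ish",cv2.boundingRect(rs))
g=cv2.cvtColor(t,cv2.COLOR_BGR2GRAY);gs=cv2.cvtColor(s,cv2.COLOR_BGR2GRAY)
# knobs (dark) in both views
K=[]
for p,q in(((318,174),(249,222)),((327,239),(318,233))):
    def dark(G,p):
        m=np.zeros(G.shape,bool);x,y=p;m[y-8:y+9,x-8:x+9]=True
        m&=G<95;ys,xs=np.where(m);return xs.mean(),ys.mean(),m.sum()
    d1,d2=dark(g,p),dark(gs,q);K.append(tri(d1[:2],d2[:2]));print("knob",d1,d2,K[-1],plane("top",d1[:2],54))
    w=blob(g>150,p);(x,y),r=cv2.minEnclosingCircle(w);print("lid",x,y,r,plane("top",(x,y),46))
pm=blob(g<30,(261,216));P=np.array([plane("top",p[0],0)[:2] for p in pm],np.float32);print("pad",cv2.minAreaRect(P),cv2.boxPoints(cv2.minAreaRect(P)))
for n,p,z in(("mug",(170,211),80),("bulb",(239,144),90),("shaker",(312,142),66),("timer",(389,287),30),("sauce",(405,110),165),("plate",(267,276),10)):print(n,plane("top",p,z))
crop=cv2.resize(t[130:300,230:480],None,fx=3,fy=3,interpolation=cv2.INTER_CUBIC);cv2.imwrite("pics/crop.png",crop)
# tray front/back rim height: corners
ap=cv2.approxPolyDP(blob(red(t),(439,215)),6,True)[:,0];aps=cv2.approxPolyDP(rs,6,True)[:,0];print(ap.tolist(),aps.tolist())
E
```

```text
tray [ 552.2 -248.5] (87.3779067993164, 110.28260040283203) 99.116135
side rim-ish (318, 156, 40, 34)
knob (np.float64(317.8095238095238), np.float64(172.95238095238096), np.int64(21)) (np.float64(248.58536585365854), np.float64(220.8048780487805), np.int64(41)) [661.   58.2  44.7] [658.1  57.8  54. ]
lid 317.0691833496094 172.7569122314453 13.465627670288086 [660.6  59.8  46. ]
knob (np.float64(326.09090909090907), np.float64(238.0909090909091), np.int64(22)) (np.float64(318.0), np.float64(232.13953488372093), np.int64(43)) [494.8  39.   46.6] [493.6  38.8  54. ]
lid 325.609619140625 238.0187225341797 13.758638381958008 [494.5  40.   46. ]
pad ((765.7569580078125, -152.70828247070312), (44.761436462402344, 24.340185165405273), 89.02037811279297) [[ 753.2 -174.9]
 [ 777.5 -175.3]
 [ 778.3 -130.5]
 [ 754.  -130.1]]
mug [562.3 421.5  80. ]
bulb [724.7 250.2  90. ]
shaker [734.2  71.4  66. ]
timer [ 371.2 -117.2   30. ]
sauce [ 774.7 -144.   165. ]
plate [401.4 191.6  10. ]
[[456, 195], [415, 203], [421, 234], [462, 228]] [[327, 156], [318, 185], [349, 189], [357, 160]]
```

View pics/crop.png

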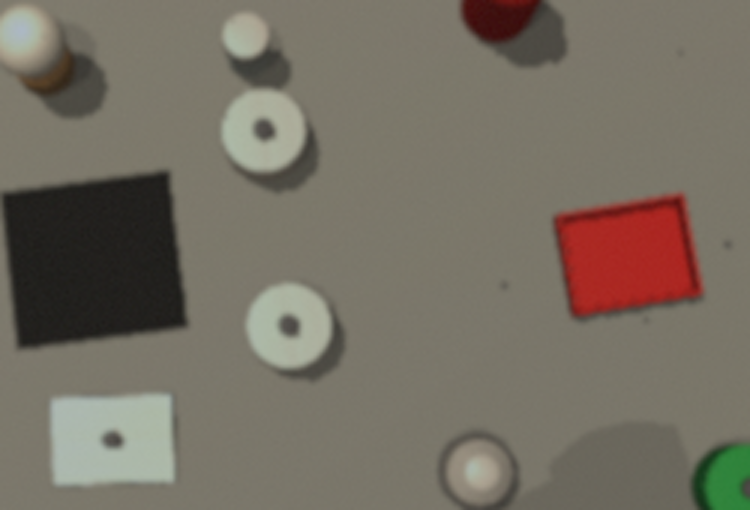

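```bash
cat >>h.py <<'E'
from scipy.spatial.transform import Rotation as Ro
def go(target,yaw):
    """error to goal: tool y along world angle yaw (deg), pointing down; in tool fractions"""
    o=arm.get_obs();R=Ro.from_quat(o["orientation"]);y=np.radians(yaw)
    ya=np.array([np.cos(y),np.sin(y),0]);za=np.array([0,0,-1.])
    G=Ro.from_matrix(np.c_[np.cross(ya,za),ya,za])
    rv=np.degrees((R.inv()*G).as_rotvec())
    d=np.array(target)-o["tool_pos"]
    print("t",round(float(o["time"]),2),"tcp",o["tool_pos"],"w",o["width"],"F",o["wrist_force"],"\n turn deg",rv,"shift mm now-tool",R.inv().apply(d),"goal-tool",G.inv().apply(d),"frac",G.inv().apply(d)/300)
E
python3 - <<'E'
from h import *
np.set_printoptions(precision=3,suppress=True)
for p,q in(((456,195),(327,156)),((415,203),(318,185)),((421,234),(349,189)),((462,228),(357,160))):print(tri(p,q))
pc=[(231.3,194),(286.3,187.3),(292,238.7),(236.3,246)]
P=np.array([plane("top",p,0)[:2] for p in pc]);print("pad",P,P.mean(0))
g=np.array([577.4,49.4]);gx=np.array([166,19.5]);gx/=np.linalg.norm(gx);gy=np.array([-gx[1],gx[0]])
print("gate deg",np.degrees(np.arctan2(gx[1],gx[0])))
for n,v in(("pad",P.mean(0)),("tray",[552.2,-248.5]),("mug",[562,421]),("bulb",[724,250]),("shaker",[734,71]),("timer",[371,-117]),("sauce",[774,-144]),("plate",[401,191])):print(n,(v-g)@gx,(v-g)@gy)
for y in(9.1,189.1):go([552.2,-248.5,90],y)
E
```

```text
[ 604.401 -294.633   19.469]
[ 589.93  -194.648   -6.3  ]
[ 508.015 -208.057   -6.54 ]
[ 520.446 -306.441   19.406]
pad [[617.889 287.425]
 [633.794 142.032]
 [497.793 127.588]
 [480.242 273.314]] [557.429 207.59 ]
gate deg 6.699823564322861
pad -1.378697903293488 159.43938180090137
tray -59.78321092023439 -292.925618019433
mug 28.058875886183376 370.8590291256285
bulb 169.00240624755577 182.12662266274015
shaker 158.05060184019115 3.1823352987037636
timer -224.40399796116168 -141.1834469725362
sauce 172.6938912622206 -215.01613874477502
plate -158.67522264332075 161.21319337787642
t 0.1 tcp [ 221.5   -502.855  230.574] w 85.37024978127977 F [-0.288  0.395 -0.639] 
 turn deg [ -0.068  -0.07  -75.336] shift mm now-tool [405.127 -99.306 140.819] goal-tool [198.85  366.766 140.574] frac [0.663 1.223 0.469]
t 0.1 tcp [ 221.5   -502.855  230.574] w 85.37024978127977 F [-0.288  0.395 -0.639] 
 turn deg [ -0.075   0.073 104.664] shift mm now-tool [405.127 -99.306 140.819] goal-tool [-198.85  -366.766  140.574] frac [-0.663 -1.223  0.469]
```

Emit:
carry_out(series=[[[0,0,-1,0,0,0,-0.05],[0,0,-1,0,0,0,-0.05],[0,0,-1,0,0,0,-0.05],[0,0,-1,0,0,0,-0.05],[0,0,-1,0,0,0,-0.05],[0,0,-1,0,0,0,-0.05],[0,0,-1,0,0,0,-0.05],[0,0,-1,0,0,0,-0.05]]])

```text
time: 0.77
tool_pos: [221.6, -503.0, 230.8]
orientation: [0.809, 0.588, 0.0, -0.0]
wrist_force: [-0.7, -0.1, -0.5]
width: 40.3
finger_force: 0.0
```

Emit:
carry_out(series=[[[0,0,-1,0,0,0,-0.05],[0,0,-1,0,0,0,-0.05],[0,0,-1,0,0,0,-0.05],[0,0,-1,0,0,0,-0.05],[0,0,-0.55,0,0,0,-0.05],[0,0,0,0.055,0.102,0,-0.05],[0,0,0,0.055,0.102,0,-0.05],[0,0,0,0.055,0.102,0,-0.05]]])

```text
time: 1.43
tool_pos: [304.8, -439.2, 230.8]
orientation: [0.65, 0.76, 0.0, -0.0]
wrist_force: [1.4, -0.3, 0.2]
width: 40.7
finger_force: 0.0
```

Emit:
carry_out(series=[[[0,0,0,0.055,0.102,0.03,-0.05],[0,0,0,0.055,0.102,0.03,-0.05],[0,0,0,0.055,0.102,0.03,-0.05],[0,0,0,0.055,0.102,0.03,-0.05],[0,0,0,0.055,0.102,0.03,-0.05],[0,0,0,0.055,0.102,0.03,-0.05],[0,0,0,0.055,0.102,0.03,-0.05],[0,0,0,0.055,0.102,0.03,-0.05]]])

```text
time: 2.1
tool_pos: [526.4, -269.6, 158.4]
orientation: [0.649, 0.761, -0.0, -0.0]
wrist_force: [0.1, -1.0, 0.5]
width: 40.6
finger_force: 0.0
```

```bash
python3 - <<'E'
from h import *
np.set_printoptions(precision=3,suppress=True)
go([552.2,-248.5,60],9.1)
im=cams.camera("side");cv2.imwrite("pics/s1.png",cv2.resize(im[60:300,200:520],None,fx=2,fy=2))
go([552.2,-248.5,60],9.1)
E
```

```text
t 2.1 tcp [ 526.383 -269.611  158.421] w 40.60683717824893 F [ 0.132 -1.024  0.501] 
 turn deg [-0.037 -0.028 -0.028] shift mm now-tool [16.729 28.886 98.41 ] goal-tool [16.762 28.831 98.421] frac [0.056 0.096 0.328]
t 2.15 tcp [ 530.249 -265.144  156.673] w 40.65637228624519 F [ 3.568  2.9   -0.301] 
 turn deg [ 0.134 -0.249  0.293] shift mm now-tool [12.418 24.146 96.785] goal-tool [12.963 24.307 96.673] frac [0.043 0.081 0.322]
```

View pics/s1.png

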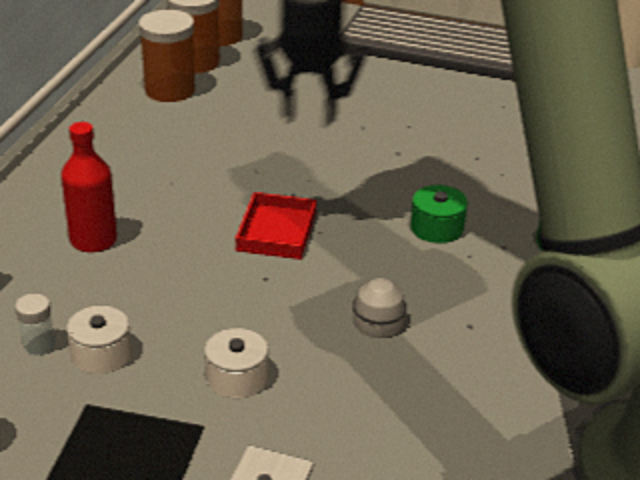

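The gripper hangs above and behind the tray, and the fingers (about 40 mm open) will fit the 80 mm well. I'll centre it and look again before lowering.

Emit:
carry_out(series=[[[0,0,0,0.02,0.035,0.1,-0.05],[0,0,0,0.015,0.03,0.1,-0.05],[0,0,0,0,0,0.1,-0.05],[0,0,0,0,0,0,-0.05],[0,0,0,0,0,0,-0.05]]])

```text
time: 2.57
tool_pos: [541.3, -256.6, 67.7]
orientation: [0.649, 0.761, -0.0, -0.002]
wrist_force: [0.4, -0.4, 2.0]
width: 40.4
finger_force: 0.0
```

```bash
python3 - <<'E'
from h import *
np.set_printoptions(precision=3,suppress=True)
go([552.2,-248.5,8],9.1)
im=cams.camera("side");cv2.imwrite("pics/s2.png",cv2.resize(im[110:230,260:420],None,fx=4,fy=4))
E
```

```text
t 2.57 tcp [ 541.282 -256.639   67.745] w 40.440834183803915 F [ 0.352 -0.431  1.95 ] 
 turn deg [-0.219 -0.184 -0.028] shift mm now-tool [ 6.124 12.293 59.719] goal-tool [ 6.31  12.068 59.745] frac [0.021 0.04  0.199]
```

View pics/s2.png

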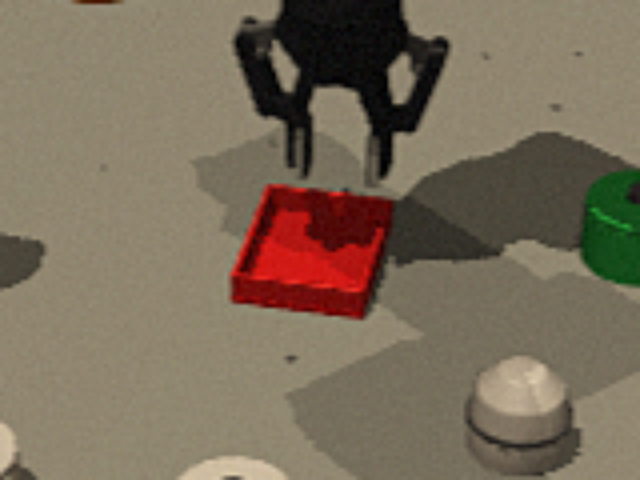

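The fingertips span about 73 mm over their backs and hang just above the tray's rear end. The elbows are about 55 mm above the tips, which clears the crocks.

Emit:
carry_out(series=[[[0,0,0,0.021,0.04,0,-0.05],[0,0,0,0,0,0.06,-0.05],[0,0,0,0,0,0.06,-0.05],[0,0,0,0,0,0,-0.05],[0,0,0,0,0,0,-0.05]]])

```text
time: 3.03
tool_pos: [554.5, -249.6, 34.4]
orientation: [0.649, 0.761, 0.0, 0.0]
wrist_force: [-0.1, -0.5, 0.0]
width: 40.3
finger_force: 0.0
```

```bash
python3 - <<'E'
from h import *
np.set_printoptions(precision=3,suppress=True)
im=cams.camera("side");cv2.imwrite("pics/s3.png",cv2.resize(im[110:230,260:420],None,fx=4,fy=4))
im=cams.camera("top");print(tray(im,(439,215))[:3])
go([552.2,-248.5,8],9.1)
E
```

```text
(array([ 548.2, -225.9]), (87.89787292480469, 63.88801574707031), np.float32(8.914727))
t 3.13 tcp [ 555.227 -250.197   35.241] w 40.64369356339816 F [-0.773 -0.02   0.248] 
 turn deg [ 0.125  0.097 -0.042] shift mm now-tool [ 2.199 -2.782 27.232] goal-tool [ 2.155 -2.721 27.241] frac [ 0.007 -0.009  0.091]
```

View pics/s3.png

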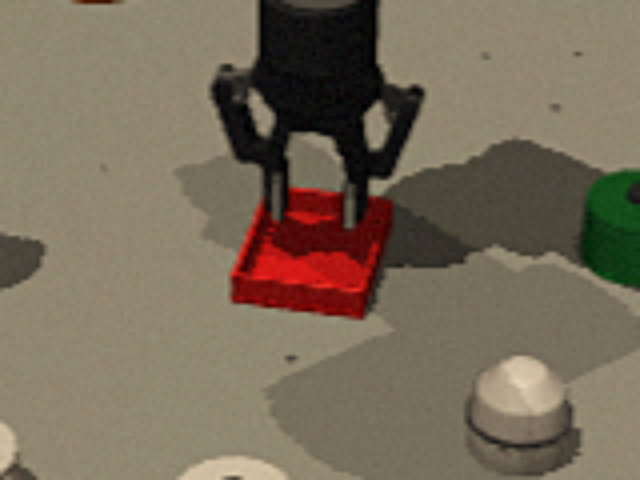

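The fingers are over the well with clearance on both sides, so I lower them in.

Emit:
carry_out(series=[[[0,0,0,0.007,-0.01,0.03,-0.05],[0,0,0,0,0,0.03,-0.05],[0,0,0,0,0,0.02,-0.05],[0,0,0.4,0,0,0,-0.05],[0,0,0,0,0,0,-0.05]]])

```text
time: 3.55
tool_pos: [549.8, -247.5, 8.2]
orientation: [0.665, 0.747, -0.0, -0.001]
wrist_force: [0.1, 0.1, 0.4]
width: 40.5
finger_force: 0.0
```

```bash
python3 - <<'E'
from h import *
np.set_printoptions(precision=3,suppress=True)
im=cams.camera("side");cv2.imwrite("pics/s4.png",cv2.resize(im[110:230,260:420],None,fx=4,fy=4))
go([552.2,-248.5,8],6.7)
E
```

```text
t 3.6 tcp [ 550.18  -247.73     8.543] w 40.593473621212794 F [ 0.652  0.363 -0.034] 
 turn deg [-0.051 -0.042 -0.001] shift mm now-tool [-1.001  1.917  0.54 ] goal-tool [-1.     1.917  0.543] frac [-0.003  0.006  0.002]
```

View pics/s4.png

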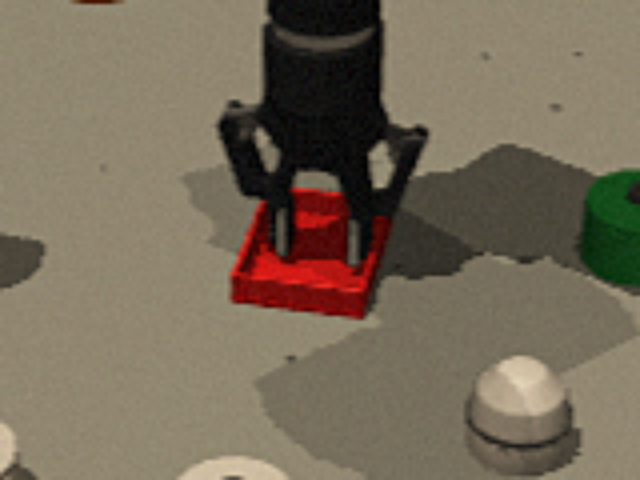

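Emit:
carry_out(series=[[[0,0,0,0,0.02,0,-0.05],[0,0,0,0,0.035,0,-0.05],[0,0,0,0,0.035,0,-0.05],[0,0,0,0,0.035,0,-0.05],[0,0,0,0,0.035,0,-0.05],[0,0,0,0,0.03,0,-0.05],[0,0,0,0,0.01,0,-0.05],[0,0,0,0,0,0,-0.05]]])

```text
time: 4.27
tool_pos: [611.2, -240.9, 9.3]
orientation: [0.664, 0.747, 0.0, 0.0]
wrist_force: [-0.4, -0.2, 0.6]
width: 40.7
finger_force: 0.0
```

```bash
cat >>h.py <<'E'
G0=np.array([577.4,49.4]);GX=np.array([166,19.5]);GX/=np.linalg.norm(GX);GY=np.array([-GX[1],GX[0]])
def ing(v): v=np.asarray(v)[:2]-G0; return np.array([v@GX,v@GY])
def look(near,name=None):
    im=cams.camera("top");m=red(im)
    if name:cv2.imwrite(name,im)
    # all red near tray joined by hull (gripper may cut it)
    ys,xs=np.where(m);k=np.hypot(xs-near[0],ys-near[1])<50
    P=np.array([plane("top",p,22)[:2] for p in zip(xs[k],ys[k])]);P=np.array([ing(p) for p in P],np.float32)
    r=cv2.minAreaRect(P);print("tray in gate",r,"\n",cv2.boxPoints(r))
    o=arm.get_obs();print("tcp in gate",ing(o["tool_pos"]),"z",o["tool_pos"][2],"F",o["wrist_force"],"t",o["time"])
    return im
E
python3 - <<'E'
from h import *
np.set_printoptions(precision=2,suppress=True)
look((439,190),"pics/t5.png"); go([552,-248,8],6.7)
E
```

```text
tray in gate ((-9.552055358886719, -264.4769592285156), (55.908233642578125, 87.42982482910156), 89.74480438232422) 
 [[ -53.39 -292.24]
 [  34.04 -292.63]
 [  34.29 -236.72]
 [ -53.14 -236.33]]
tcp in gate [  -0.8  -292.17] z 9.247859039271347 F [-0.31  0.38 -0.05] t 4.3167
t 4.32 tcp [ 610.69 -240.87    9.25] w 40.375820353237174 F [-0.31  0.38 -0.05] 
 turn deg [0.03 0.01 0.  ] shift mm now-tool [ -0.23 -59.13   1.22] goal-tool [ -0.23 -59.12   1.25] frac [-0.  -0.2  0. ]
```

View pics/t5.png

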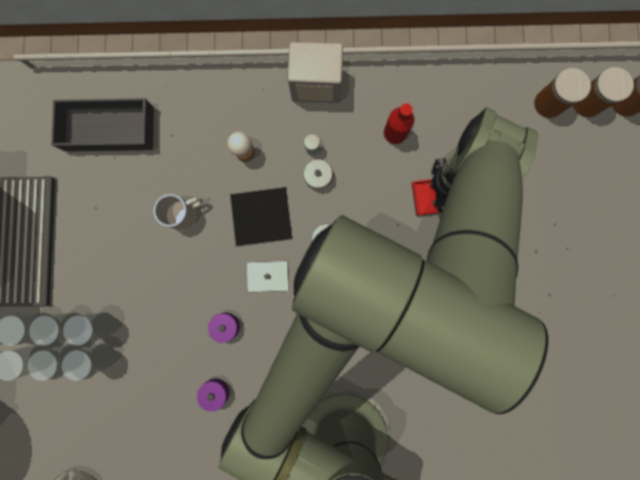

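The top view shows the tray (412–440, 180–215) aligned with the gate, about 9.5 mm short of the axis. I'll open the fingers a little to cut slack, then finish the lateral push.

Emit:
carry_out(series=[[[0,0,0,0,0,0,0.18],[0,0,0,0,0,0,0.18],[0,0,0,0,0.01,0,0.18],[0,0,0,0,0.006,0,0.18],[0,0,0,0,0,0,0.18],[0,0,0,0,0,0,0.18]]])

```text
time: 4.82
tool_pos: [615.2, -240.5, 9.4]
orientation: [0.665, 0.747, 0.0, 0.0]
wrist_force: [-0.3, -0.8, 0.0]
width: 50.0
finger_force: 0.3
```

```bash
python3 - <<'E'
from h import *
np.set_printoptions(precision=2,suppress=True)
look((439,190)); go([552,-248,8],6.7)
E
```

```text
tray in gate ((-1.2690048217773438, -264.7364807128906), (56.12554168701172, 88.70178985595703), 89.22339630126953) 
 [[ -46.   -292.2 ]
 [  42.7  -293.4 ]
 [  43.46 -237.28]
 [ -45.24 -236.08]]
tcp in gate [   3.73 -292.3 ] z 9.359871744424968 F [-0.08 -0.24 -0.44] t 4.8667
t 4.87 tcp [ 615.21 -240.46    9.36] w 50.195485277639705 F [-0.08 -0.24 -0.44] 
 turn deg [ 0.02  0.01 -0.03] shift mm now-tool [ -0.14 -63.66   1.33] goal-tool [ -0.11 -63.66   1.36] frac [-0.   -0.21  0.  ]
```

Emit:
carry_out(series=[[[0,0,0,0.04,-0.009,0,0.18],[0,0,0,0.05,0,0,0.18],[0,0,0,0.03,0,0,0.18],[0,0,0,0.02,0,0,0.18],[0,0,0,0.03,0,0,0.18],[0,0,0,0.03,0,0,0.18],[0,0,0,0.03,0,0,0.18],[0,0,0,0.03,0,0,0.18]]])

```text
time: 5.53
tool_pos: [603.4, -162.6, 9.5]
orientation: [0.665, 0.747, -0.0, 0.0]
wrist_force: [-0.4, -3.4, -0.2]
width: 50.1
finger_force: 0.8
```

Emit:
carry_out(series=[[[0,0,0,0.04,0,0,0.18],[0,0,0,0.04,0,0,0.18],[0,0,0,0.04,0,0,0.18],[0,0,0,0.04,0,0,0.18],[0,0,0,0.04,0,0,0.18],[0,0,0,0.03,0,0,0.18],[0,0,0,0.02,0,0,0.18],[0,0,0,0,0,0,0.18]]])

```text
time: 6.2
tool_pos: [594.2, -86.8, 9.2]
orientation: [0.664, 0.748, 0.0, -0.001]
wrist_force: [-0.3, 0.3, -0.4]
width: 50.4
finger_force: 0.0
```

```bash
python3 - <<'E'
from h import *
np.set_printoptions(precision=2,suppress=True)
im=look((375,200)); go([552,-248,8],6.7)
s=cams.camera("side");cv2.imwrite("pics/t6.png",np.vstack([cv2.resize(im[120:280,220:460],(480,320)),cv2.resize(s[130:280,190:430],(480,280))]))
E
```

```text
Traceback (most recent call last):
  File "h.py", line 42, in look
    r=cv2.minAreaRect(P);print("tray in gate",r,"\n",cv2.boxPoints(r))
cv2.error: OpenCV(4.12.0) /io/opencv/modules/imgproc/src/convhull.cpp:143: error: (-215:Assertion failed) total >= 0 && (depth == CV_32F || depth == CV_32S) in function 'convexHull'
```

```bash
cat >>h.py <<'E'
def sidelook(name=None,crop=None):
    s=cams.camera("side");m=red(s).astype(np.uint8)
    m[:, :]*=1; n,l,st,_=cv2.connectedComponentsWithStats(m)
    P=[]
    ks=[k for k in range(1,n) if st[k,4]>20]; print("blobs",[st[k].tolist() for k in ks])
    xs=[st[k,0]+st[k,2]/2 for k in ks]; keep=np.isin(l,[k for k,x in zip(ks,xs) if x>262 or st[k,1]>210])
    for c in np.where(keep.any(0))[0]:
        P.append(ing(plane("side",(c,np.where(keep[:,c])[0].max()+.5),0)))
    P=np.array(P);print("low edge every 3rd",P[::3].round(1).tolist())
    if name:
        x0,x1,y0,y1=crop;cv2.imwrite(name,cv2.resize(s[y0:y1,x0:x1],None,fx=3,fy=3))
    o=arm.get_obs();print("tcp in gate",ing(o["tool_pos"]),"z",o["tool_pos"][2],"F",o["wrist_force"],"t",o["time"])
E
python3 - <<'E'
from h import *
np.set_printoptions(precision=2,suppress=True)
sidelook("pics/t6.png",(190,430,130,300)); go([552,-248,8],6.7)
E
```

```text
blobs [[323, 49, 40, 10, 142], [231, 121, 24, 65, 968], [292, 183, 17, 15, 166], [282, 199, 35, 15, 267]]
low edge every 3rd [[43.6, -117.4], [36.3, -119.3], [27.9, -117.4], [20.6, -119.3], [12.2, -117.3], [6.1, -123.0], [-3.4, -117.3], [-10.6, -119.2], [-19.0, -117.2], [-26.2, -119.1], [-34.4, -117.2], [-40.6, -122.9], [177.7, -1021.5], [167.1, -1024.2], [154.4, -1018.7], [143.9, -1021.4], [131.4, -1015.9], [120.9, -1018.6], [108.4, -1013.2], [98.0, -1015.8], [87.5, -1018.5], [75.2, -1013.1], [64.8, -1015.7], [52.6, -1010.4], [40.4, -1005.0]]
tcp in gate [   0.67 -138.44] z 9.05998571635635 F [-0.48  1.45  0.06] t 6.3
t 6.3 tcp [594.21 -88.02   9.06] w 50.21055326120126 F [-0.48  1.45  0.06] 
 turn deg [-0.03 -0.06  0.  ] shift mm now-tool [-153.96  -60.6     0.92] goal-tool [-153.96  -60.59    1.06] frac [-0.51 -0.2   0.  ]
```

View pics/t6.png

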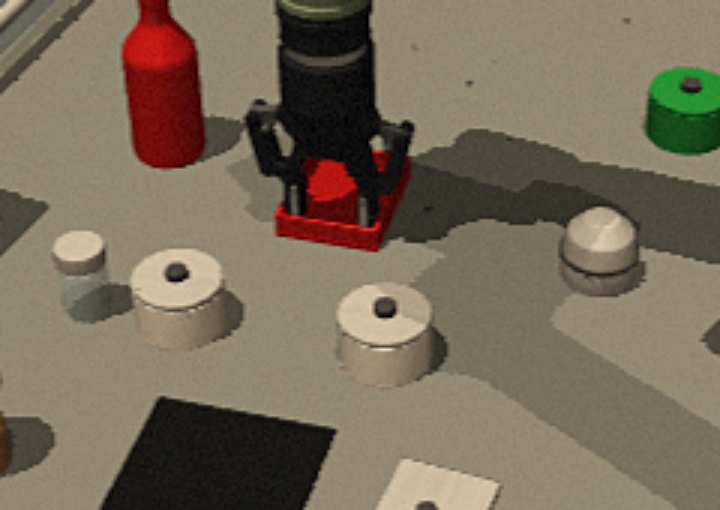

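The side view shows the tray's front edge, crop (277,235)–(380,248), centred in front of the gap and square to it. One cross-check of the gate's centre from the side view alone:

```bash
python3 - <<'E'
from h import *
np.set_printoptions(precision=2,suppress=True)
s=cv2.imread("pics/side0.png");g=cv2.cvtColor(s,cv2.COLOR_BGR2GRAY)
for p in((249,222),(318,233)):
    x,y=p;m=np.zeros(g.shape,bool);m[y-8:y+9,x-8:x+9]=1;m&=g<95;ys,xs=np.where(m)
    print(ing(plane("side",(xs.mean(),ys.mean()),51)))
E
```

```text
[81.64  5.98]
[-84.11   4.22]
```

Emit:
carry_out(series=[[[0,0,0,0.015,-0.004,0,0.18],[0,0,0,0.03,0,0,0.18],[0,0,0,0.03,0,0,0.18],[0,0,0,0.03,0,0,0.18],[0,0,0,0.03,0,0,0.18],[0,0,0,0.03,0,0,0.18],[0,0,0,0.03,0,0,0.18],[0,0,0,0.03,0,0,0.18]]])

```text
time: 6.97
tool_pos: [585.2, -20.6, 9.2]
orientation: [0.665, 0.747, -0.0, -0.0]
wrist_force: [1.0, -0.7, -0.5]
width: 50.3
finger_force: 0.5
```

Emit:
carry_out(series=[[[0,0,0,0.03,0,0,0.18],[0,0,0,0.03,0,0,0.18],[0,0,0,0.03,0,0,0.18],[0,0,0,0.03,0,0,0.18],[0,0,0,0.03,0,0,0.18],[0,0,0,0.03,0,0,0.18],[0,0,0,0.02,0,0,0.18],[0,0,0,0,0,0,0.18]]])

```text
time: 7.63
tool_pos: [578.3, 39.3, 9.3]
orientation: [0.664, 0.748, 0.0, -0.0]
wrist_force: [0.4, -0.3, 0.1]
width: 50.5
finger_force: 0.0
```

```bash
python3 - <<'E'
from h import *
np.set_printoptions(precision=2,suppress=True)
sidelook("pics/t7.png",(190,430,130,310)); go([552,-248,8],6.7)
E
```

```text
blobs [[330, 48, 30, 10, 115], [607, 97, 33, 9, 55], [231, 121, 24, 65, 983], [299, 209, 5, 10, 34], [276, 215, 17, 14, 149], [265, 230, 38, 17, 294]]
low edge every 3rd [[48.4, -2.4], [36.9, 9.3], [30.1, 7.5], [22.1, 9.1], [15.3, 7.3], [7.4, 8.9], [0.6, 7.1], [-7.2, 8.7], [-14.0, 6.9], [-21.8, 8.5], [-28.6, 6.7], [-36.3, 8.3], [-40.1, -3.5], [154.4, -1018.7], [143.9, -1021.4], [131.4, -1015.9], [120.9, -1018.6], [108.4, -1013.2], [98.0, -1015.8], [87.5, -1018.5], [75.2, -1013.1], [64.8, -1015.7], [52.6, -1010.4], [-784.4, -914.1], [-793.0, -909.6], [-802.2, -912.0], [-810.8, -907.5], [-820.6, -916.7], [-829.1, -912.2], [-837.6, -907.7], [-846.1, -903.2], [-855.2, -905.6], [-862.9, -894.4], [-871.9, -896.7]]
tcp in gate [ -0.18 -10.8 ] z 9.334739512548593 F [-0.77 -0.66  1.06] t 7.6833
t 7.68 tcp [578.48  38.65   9.33] w 50.029398893518675 F [-0.77 -0.66  1.06] 
 turn deg [ 0.   -0.03  0.04] shift mm now-tool [-281.57  -59.92    1.19] goal-tool [-281.61  -59.75    1.33] frac [-0.94 -0.2   0.  ]
```

View pics/t7.png

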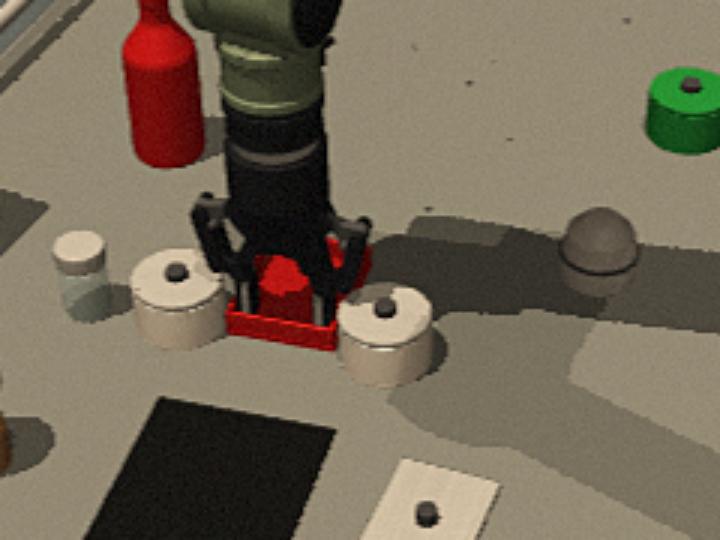

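The side view shows the tray's front edge, crop (228,332)–(335,345), between the crocks with no contact force. I keep pushing.

Emit:
carry_out(series=[[[0,0,0,0.015,0,0,0.18],[0,0,0,0.03,0,0,0.18],[0,0,0,0.03,0,0,0.18],[0,0,0,0.03,0,0,0.18],[0,0,0,0.03,0,0,0.18],[0,0,0,0.03,0,0,0.18],[0,0,0,0.03,0,0,0.18],[0,0,0,0.03,0,0,0.18]]])

```text
time: 8.35
tool_pos: [570.7, 105.7, 9.4]
orientation: [0.665, 0.747, -0.0, 0.0]
wrist_force: [0.6, -2.9, 1.5]
width: 50.6
finger_force: 1.2
```

Emit:
carry_out(series=[[[0,0,0,0.03,0,0,0.18],[0,0,0,0.03,0,0,0.18],[0,0,0,0.03,0,0,0.18],[0,0,0,0.03,0,0,0.18],[0,0,0,0.03,0,0,0.18],[0,0,0,0.03,0,0,0.18],[0,0,0,0.03,0,0,0.18],[0,0,0,0.03,0,0,0.18]]])

```text
time: 9.02
tool_pos: [562.3, 177.0, 9.3]
orientation: [0.665, 0.747, -0.0, 0.0]
wrist_force: [0.0, -3.5, 2.9]
width: 50.5
finger_force: 1.7
```

Emit:
carry_out(series=[[[0,0,0,0.03,0,0,0.18],[0,0,0,0.03,0,0,0.18],[0,0,0,0.03,0,0,0.18],[0,0,0,0.03,0,0,0.18],[0,0,0,0.03,0,0,0.18],[0,0,0,0.02,0,0,0.18],[0,0,0,0.01,0,0,0.18],[0,0,0,0,0,0,0.18]]])

```text
time: 9.68
tool_pos: [555.7, 231.3, 9.1]
orientation: [0.664, 0.747, 0.0, -0.001]
wrist_force: [0.7, 0.0, -0.0]
width: 50.2
finger_force: 0.0
```

```bash
python3 - <<'E'
from h import *
np.set_printoptions(precision=2,suppress=True)
sidelook()
E
```

```text
blobs [[355, 53, 10, 7, 23], [608, 97, 32, 9, 56], [272, 266, 6, 10, 30], [248, 273, 16, 12, 108], [235, 288, 41, 19, 337]]
low edge every 3rd [[45.1, 199.6], [37.9, 200.7], [31.8, 199.1], [24.6, 200.2], [18.5, 198.6], [11.3, 199.7], [5.2, 198.1], [-1.9, 199.2], [-9.0, 200.3], [-15.1, 198.7], [-22.1, 199.7], [-29.1, 200.8], [-35.2, 199.2], [-42.2, 200.3], [-17.3, 105.4], [52.6, -1010.4], [42.2, -1013.0], [31.8, -1015.7], [-790.5, -915.7], [-799.2, -911.2], [-807.2, -899.9], [-816.9, -909.1], [-824.8, -897.8], [-834.6, -906.9], [-842.4, -895.7], [-852.2, -904.8], [-860.6, -900.3], [-869.6, -902.7], [-877.2, -891.5]]
tcp in gate [ -0.57 182.94] z 8.92379907290124 F [-0.33 -0.18 -0.2 ] t 9.7333
```

Emit:
carry_out(series=[[[0,0,0,0.015,0,0,0.18],[0,0,0,0.02,0,0,0.18],[0,0,0,0.015,0,0,0.18],[0,0,0,0.01,0,0,0.18],[0,0,0,0,0,0,0.18],[0,0,0,0,0,0,0.18]]])

```text
time: 10.23
tool_pos: [553.9, 248.4, 9.2]
orientation: [0.665, 0.747, 0.0, -0.0]
wrist_force: [0.5, 0.4, 0.2]
width: 50.4
finger_force: 0.0
```

```bash
python3 - <<'E'
from h import *
np.set_printoptions(precision=2,suppress=True)
sidelook()
E
```

```text
blobs [[612, 98, 16, 5, 28], [269, 272, 6, 9, 31], [245, 279, 15, 12, 105], [231, 294, 43, 19, 344]]
low edge every 3rd [[53.4, 201.8], [39.9, 218.9], [33.8, 217.3], [26.7, 218.4], [20.6, 216.8], [13.5, 217.8], [7.5, 216.2], [0.4, 217.3], [-6.6, 218.3], [-12.6, 216.7], [-19.6, 217.8], [-25.6, 216.2], [-32.6, 217.2], [-39.5, 218.3], [-42.0, 206.2], [-802.2, -912.0], [-810.8, -907.5], [-820.6, -916.7], [-828.5, -905.3], [-837.6, -907.7]]
tcp in gate [ -0.04 200.15] z 9.30422337044793 F [ 0.02  0.68 -0.08] t 10.2833
```

Emit:
carry_out(series=[[[0,0,0,-0.02,0,0,0.18],[0,0,0,-0.01,0,0,0.18],[0,0,0,0,0,-0.04,0.18],[0,0,0,0,0,-0.08,0.18],[0,0,0,0,0,-0.12,0.18],[0,0,0,0,0,-0.13,0.18],[0,0,0,0,0,-0.13,0.18],[0,0,0,0,0,-0.13,0.18]]])

```text
time: 10.95
tool_pos: [554.7, 238.5, 201.2]
orientation: [0.665, 0.747, 0.0, 0.0]
wrist_force: [0.7, -0.6, -0.5]
width: 50.3
finger_force: 0.0
```

Emit:
carry_out(series=[[[0,0,0,-0.12,0,0,0.18],[0,0,0,-0.12,0,0,0.18],[0,0,0,-0.12,-0.05,0,0.18],[0,0,0,-0.12,-0.05,0,0.18],[0,0,0,-0.12,-0.05,0,0.18],[0,0,0,-0.12,-0.05,0,0.18],[0,0,0,-0.12,-0.05,0,0.18],[0,0,0,-0.12,-0.05,0,0.18]]])

```text
time: 11.62
tool_pos: [498.3, -59.4, 199.4]
orientation: [0.665, 0.747, 0.0, 0.001]
wrist_force: [-0.4, -0.9, -1.1]
width: 50.9
finger_force: 0.0
```

Emit:
carry_out(series=[[[0,0,0,-0.12,-0.05,0,0.18],[0,0,0,-0.12,-0.05,0,0.18],[0,0,0,-0.12,-0.05,0,0.18],[0,0,0,-0.12,-0.05,0,0.18],[0,0,0,0,0,0,0.18],[0,0,0,0,0,0,0.18]]])

```text
time: 12.12
tool_pos: [455.6, -209.7, 199.2]
orientation: [0.667, 0.745, 0.0, 0.0]
wrist_force: [0.7, 0.3, -0.3]
width: 50.4
finger_force: 0.0
```

```bash
python3 - <<'E'
from h import *
np.set_printoptions(precision=2,suppress=True)
im=look((258,216))
g=cv2.cvtColor(im,cv2.COLOR_BGR2GRAY)
ys,xs=np.where((g<45)&~red(im)&(im[...,2]<45));k=(abs(xs-261)<45)&(abs(ys-216)<45)
P=np.array([ing(plane("top",p,0)) for p in zip(xs[k],ys[k])]);print("pad extents",np.percentile(P,[1,99],axis=0),len(P))
o=cv2.imread("pics/top0.png");d=cv2.absdiff(im,o).max(2)
for n,p in(("mug",(170,211)),("bulb",(242,148)),("shaker",(312,142)),("timer",(389,287)),("sauce",(400,125)),("plate",(267,276)),("c1",(318,174)),("c2",(327,239))):
    print(n,np.percentile(d[p[1]-18:p[1]+18,p[0]-18:p[0]+18],[50,95]))
E
```

```text
tray in gate ((0.16339492797851562, 160.37452697753906), (113.0500717163086, 91.35823059082031), 89.94563293457031) 
 [[-45.57 103.89]
 [ 45.79 103.81]
 [ 45.9  216.86]
 [-45.46 216.94]]
tcp in gate [-150.76 -241.67] z 198.96354982477692 F [-0.84  0.37  0.27] t 12.1667
pad extents [[-66.05  90.07]
 [ 65.16 231.89]] 1010
mug [2. 3.]
bulb [2. 3.]
shaker [2. 3.]
timer [ 3. 15.]
sauce [2. 5.]
plate [3. 4.]
c1 [2. 4.]
c2 [2. 4.]
```

The tray sits at y 104–217, x ±46 in the gate frame. The visible pad runs y 90–232, x ±66, so the whole tray is on it. The bystanders have not moved, so I hand the job in.

```bash
python3 -c "
from plant import ticket
print(ticket.close_job())"
```

```text
the job is handed in; nothing more can be done
None
```

The tray was pushed flat through the gap and its whole outline measured inside the dark pad, at least 14 mm from every edge; nothing else moved, and I handed the job in at about 12 s (no verdict was shown).

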